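# Tug the sample case lid, free its catch if it holds, and keep the lid open

### The job

Take the sample case's lid by its pull bar and tug it up to find out whether the catch hidden inside holds it. If it is caught, push the black thumb block on the front deck all the way to its other end to free it (where the block stands does not show whether the lid is caught). Then raise the lid about 45 degrees and finish while still holding it there (it falls shut if let go), without disturbing the loose things on the table.

Things in the scene. Friction and masses are not known exactly. Their poses are not given: they have to be found in the camera images.
- case: Low aluminium sample case fixed to the table, 190 (x) x 240 (y) x 70 mm high; origin at the centre of its underside, z up, front (robot side) to its -x, turned up to 26 degrees. The front 33 mm of its top is a fixed deck; behind it, flush, lies a hinged lid with a clear window. The deck carries a thumb block on its right (-y); the lid's pull bar stands over its left (+y).
- pull_bar (a point): Middle of the lid's pull bar: round steel bar 10 mm thick, 64 mm long along the case's y, on an arm at each end from the lid's front. Lid shut, it is at (-72, 50, 104) mm in the case's frame: 34 mm above the deck, nothing between. Axes turn with the lid (shut: the case's axes). Pinch it from above across the case's x; it turns between the pads as the lid swings.
- lid_hinge (a point): Point on the lid's hinge line straight behind the pull bar, at (95, 50, 66) mm in the case's frame. The hinge line runs along the case's y. The bar swings about it at a radius of 171 mm.
- lid (a joint): Opening of the lid, rad: 0 shut, at most 1.35; the bar rises and swings back, away from the robot. The lid weighs about 0.45 kg, needs 2 to 3 N at the bar and falls shut when let go. If the catch holds it, it lifts only 0.02 to 0.04 rad (3 to 6 mm at the bar) and stops hard; tugs of 8 to 15 N tell.
- thumb_block (a point): Black ribbed thumb block of the catch slide, 16 (case x) x 12 (case y) mm, 31 mm high above the deck; this point is on its axis, 20 mm above the deck (90 mm above the table), at (-81, -73 + slide travel, 90) mm in the case's frame. It can be pinched from above or pushed from its side.
- slide (a joint): Travel of the thumb block, m, along the case's +y (robot's left): 0 right stop, 0.026 left stop. Starts within 3 mm of the right; 2 to 3 N move it; it stays put. It moves a tooth that may stand over a hook under the lid. The hook's place is random and hidden, so only a tug tells. If caught with the block right, fully left frees the lid; if free, moving the block may lock it.
- beaker_mid (a point): Bystander: open steel beaker, 85 mm across, 108 mm high, loose, to the left of the case; point at half height.
- vial_mid (a point): Bystander: capped glass vial, 21 mm across, 44 mm high, loose, standing to the right of the case; point at half height.
- syringe_mid (a point): Bystander: small plastic syringe, 26 x 91 mm, lying loose in front on the right; point in its middle.

How it is judged:
By the outcome, as a careful person would: the job done as asked, in the order asked, and still so for the second after the job is handed in, while the arm keeps its last pose, push and grip.
It also fails if it takes over 56 s, if anything falls off the work surface, if the arm or the gripper's body presses on something with over 40 N, if the wrist force passes 120 N, or if a joint passes its speed limit or range.

### The arm

A 7-joint arm with a two-finger parallel gripper is mounted at the origin on a cart in front of the work surface, level with it; the furniture and walls round the work are solid. World frame = base frame: x ahead of the robot, y to its left, z up, the work surface at z = 0. Lengths are in m, angles in rad, forces in N, time in s.
With the tool pointing down it reaches from about 0.4 to 0.85 m from the base axis. Payload 4.5 kg.
Tool frame: the origin (TCP) lies between the finger pads; the fingertips stand 11 mm ahead of it and the grasp point (between the pads) lies 8 mm behind it (r.nose_length is the distance from the TCP to the fingertips, in m); z points along the fingers, y is the line along which they close (so a half turn about z gives the same grasp; the last joint's range is limited). The gripper opens to 88 mm and grips with 3 to 60 N. Pads are 18 mm wide; open, the fingers measure 123 mm over their backs; the gripper's body (75 mm by 187 mm) begins 45 mm behind the grasp point.
Start: joints at [-1.11, 0.689, -0.195, 1.565, 0.157, 0.902, -0.215], TCP at [0.259, 0.569, 0.226] pointing down, gripper open.
Joint ranges: [-3.01, 3.01], [-0.46, 2.08], [-1.47, 1.51], [0.13, 2.56], [-1, 4.14], [0.04, 2.09], [-2.66, 2.66]. Speed limits (rad/s): [2.57, 2.57, 3.14, 3.14, 3.14, 3.14, 3.14].

### API

Orientations are given as a unit quaternion [x, y, z, w].
In Python, from plant import get_state, snapshot, camera_model, r gives the robot as it stands.
- The arm moves only by the shell command python3 -m inch 'ROWS' [FORCE]. ROWS is text: rows parted by semicolons, each of 7 numbers parted by spaces: the opening, from -1 (shut) to 1 (fully open), then the shift along the tool's x, y, z in m, then the turn, a rotation vector about the tool's x, y, z in rad. A call has 1 to 20 rows; each row shifts and turns the commanded pose from where the row before left it, along the tool's axes as they then stand; what a row does not reach is not made up. A row lasts 1/12 s, in which the tool goes at most 41.7 mm and 7.16 degrees, less where a joint would pass 70% of its speed; a pose out of reach is approached as far as the arm can. A call is refused whole if a number of a shift passes 0.0417 or a number of a turn 0.125, either way. A call with a gripper value outside its range is refused whole. The fingers move at their own pace and stop on an object; FORCE is the grip in N (left out, the last holds). Time passes only in rows, so rows that do not move let the fingers close. It gives the time, the measured TCP pose, the force, the opening and the grip force at its end, in the units of the state.
- get_state(): the state, without advancing time (a new reading comes with each control period).
- snapshot(name): name is "scene" or "side" or "wrist"; returns (picture, depth): 384x512x3 uint8, red, green, blue; 384x512 float32, m along the optical axis (not along the pixel's ray), 0 where there is no reading.
- camera_model(name): a dict with "intrinsics" (3x3 intrinsics, pixels), "dist" ([k1, k2, p1, p2, k3] as OpenCV has them; the pictures are not rectified), "view" (4x4, takes a point from world to camera coordinates). Camera axes: x right, y down, z forward; pixel columns grow to the right and rows downward; lengths in m; the calibration is good to about 2 mm. A picture is of the moment at which its call begins: read the wrist's pose just before it. camera_model takes no time and is no camera call; for the wrist camera it gives the pose at the moment of the call.
- r.finish_job(): hands the job in; it is judged then, once.
The state is a dict: "clock": time; "q": joint angles; "qd": joint speeds; "joint_torque": joint torques, N m; "tool_pos": TCP position; "eef_rot": TCP orientation; "contact_force": force on the tool from outside, world axes, zero at the start; "moment": the same for the moment, N m; "opening": opening from 0.0 (shut) to 1.0 (fully open); "finger_force": force on a finger pad.
Only numpy, scipy, OpenCV 4.12 (cv2) and the standard library are available. Lean on these libraries where they do the work, as an engineer would, in place of code of your own. Each camera call takes 0.05 s, during which the arm holds its last target. There are 200 camera calls.

## Working session

There is one attempt and no reset: what is moved stays moved. The work goes in short steps, Python scripts to look and compute and a shell command to move; the robot and the scene stay as the last step left them, time stands still between calls to the robot, and variables do not carry over. Pictures are saved under pics/ and viewed, at most 10 in all, crops included, and the job is handed in when it is done.

```bash
ls; mkdir -p pics
python3 - <<'E'
from plant import *
import cv2,numpy as np
s=get_state();print(s)
for n in("scene","side"):
    p,d=snapshot(n);cv2.imwrite(f"pics/{n}0.png",p[:,:,::-1]);np.savez(f"{n}0.npz",p=p,d=d)
    m=camera_model(n);print(n,m)
E
```

```text
pics
{'clock': 0.0, 'q': array([-1.11021256,  0.6900122 , -0.19451655,  1.5663362 ,  0.15729272,
        0.90249185, -0.21513108]), 'qd': array([ 9.87821501e-05,  1.69978617e-04,  7.44200327e-04,  1.77645184e-04,
       -5.82752390e-04, -2.03341440e-03,  1.25205547e-03]), 'joint_torque': array([-6.33138939e-05, -5.27564156e+01, -1.26669656e+00, -1.53433889e+01,
       -5.26343216e-02,  6.51455615e-03,  1.87068486e-04]), 'tool_pos': array([0.25848796, 0.56832296, 0.2254946 ]), 'eef_rot': array([ 2.11751619e-01,  9.77323074e-01, -9.18254305e-04, -1.35822569e-04]), 'contact_force': array([ 0.61020681, -0.32671734, -0.04598576]), 'moment': array([-0.03994364, -0.00977498, -0.00396074]), 'finger_force': 0.0, 'opening': 0.9994628323944872}
scene {'intrinsics': array([[406.09157863,   0.        , 254.57236538],
       [  0.        , 406.09157863, 196.35753319],
       [  0.        ,   0.        ,   1.        ]]), 'dist': array([-0.14252329,  0.        ,  0.        ,  0.        ,  0.        ]), 'view': array([[ 0.82057989, -0.57147758, -0.00787511, -0.51160059],
       [-0.36318723, -0.51075934, -0.77924318,  0.2227012 ],
       [ 0.44129772,  0.64229142, -0.62667221,  0.91548849],
       [ 0.        ,  0.        ,  0.        ,  1.        ]])}
side {'intrinsics': array([[496.15429698,   0.        , 256.69104484],
       [  0.        , 496.15429698, 189.94731586],
       [  0.        ,   0.        ,   1.        ]]), 'dist': array([-0.12051755,  0.        ,  0.        ,  0.        ,  0.        ]), 'view': array([[-0.98511477, -0.17151533, -0.01146239,  0.52523243],
       [-0.09163415,  0.58038645, -0.80916917,  0.14660745],
       [ 0.14543753, -0.79607416, -0.58746392,  1.63756344],
       [ 0.        ,  0.        ,  0.        ,  1.        ]])}
```

View pics/scene0.png

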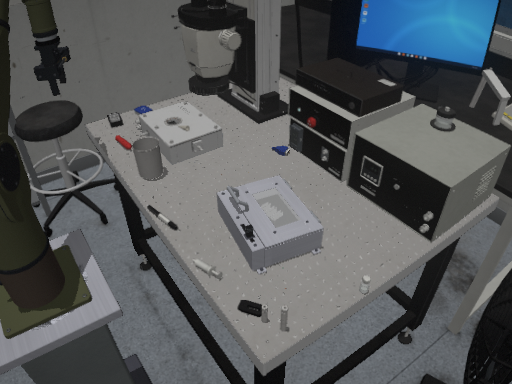

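View pics/side0.png

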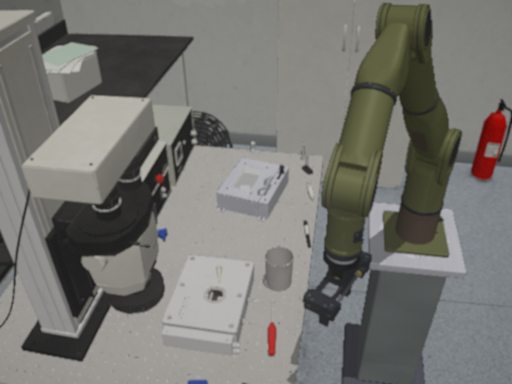

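The scene view shows the case centred near (268,218), its pull bar near (238,198), black block near (249,231), syringe (207,268), vial (365,285) and beaker (148,158). The side view shows the case at (253,187).

```bash
cat > h.py <<'E'
import numpy as np,cv2
def world(d,m):
    h,w=d.shape;u,v=np.meshgrid(np.arange(w),np.arange(h))
    n=cv2.undistortPoints(np.stack([u,v],-1).reshape(-1,1,2).astype(float),m['intrinsics'],m['dist']).reshape(h,w,2)
    c=np.dstack([n*d[...,None],d]);V=m['view'];return (c-V[:3,3])@V[:3,:3]
def proj(P,m):
    V=m['view'];return cv2.projectPoints(np.atleast_2d(P).astype(float),cv2.Rodrigues(V[:3,:3])[0],V[:3,3],m['intrinsics'],m['dist'])[0][:,0]
E
python3 - <<'E'
from plant import *
from h import *
z=np.load('scene0.npz');m=camera_model('scene');W=world(z['d'],m);ok=z['d']>0
print({k:W[v][:].round(3) for k,v in dict(bar=(198,238),blk=(231,249),syr=(268,207),vial=(285,365),beak=(158,148)).items()})
roi=np.zeros_like(ok);roi[165:275,205:335]=1
P=W[roi&ok&(abs(W[...,2]-.07)<.006)]
q=(P[:,:2]*1000).astype(np.float32)
q=q[(abs(q-np.median(q,0))<170).all(1)]
R=cv2.minAreaRect(q);print(len(q),R,cv2.boxPoints(R).round(0),np.median(P[:,2]))
# side
zs=np.load('side0.npz');ms=camera_model('side');S=world(zs['d'],ms)
Q=S[150:220,210:295].reshape(-1,3);Q=Q[abs(Q[:,2]-.07)<.006]
R2=cv2.minAreaRect((Q[:,:2]*1000).astype(np.float32));print(len(Q),R2)
c=z['p'][165:285,190:335];cv2.imwrite('pics/c1.png',cv2.resize(c,None,fx=5,fy=5,interpolation=2)[:600,:,::-1])
E
```

```text
{'bar': array([ 0.532, -0.056,  0.069]), 'blk': array([ 0.472, -0.196,  0.091]), 'syr': array([ 0.362, -0.181,  0.02 ]), 'vial': array([ 0.619, -0.438,  0.031]), 'beak': array([0.408, 0.25 , 0.08 ])}
4586 ((569.7471923828125, -136.52313232421875), (243.10711669921875, 196.84645080566406), 79.34727478027344) [[ 451. -238.]
 [ 644. -274.]
 [ 689.  -35.]
 [ 495.    1.]] 0.06963695632825928
1947 ((570.797607421875, -136.9615478515625), (251.6829833984375, 198.77243041992188), 79.65548706054688)
```

View pics/c1.png

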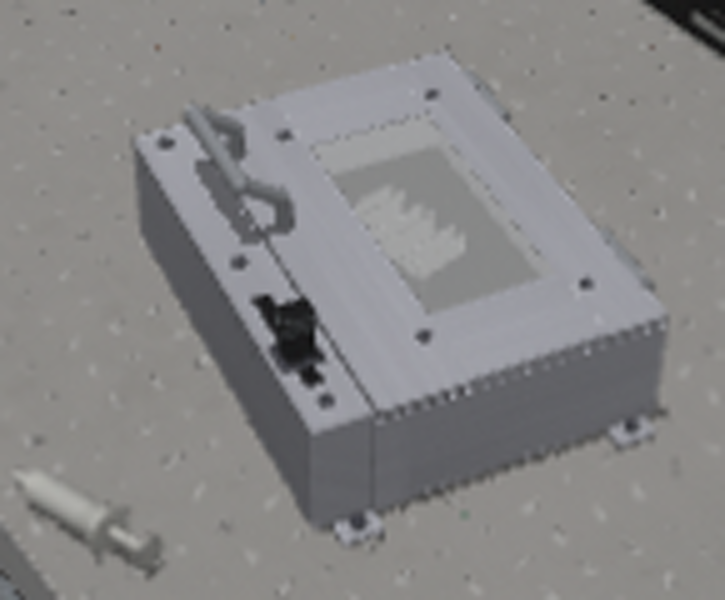

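```bash
python3 -m inch '1 -.02 -.003 0 0 0 .035;1 -.04 -.006 0 0 0 .07;1 -.04 -.006 0 0 0 .07;1 -.04 -.006 0 0 0 .07;1 -.04 -.006 0 0 0 .07;1 -.04 -.006 0 0 0 .07;1 -.04 -.006 0 0 0 .07;1 -.04 -.006 0 0 0 .07;1 -.04 -.006 0 0 0 .07;1 -.04 -.006 0 0 0 .07;1 -.04 -.006 0 0 0 .07;1 -.04 -.006 0 0 0 .07;.6 -.04 -.006 0 0 0 .07;.6 -.04 -.006 0 0 0 .07;.6 -.04 -.006 0 0 0 .07;.6 -.04 -.006 0 0 0 .07;.4 -.04 -.006 0 0 0 .07;.4 -.04 -.006 0 0 0 .07;.3 -.03 -.006 0 0 0 .07;.3 0 0 0 0 0 0' 30
cat > go.py <<'E'
from plant import *
from h import *
from scipy.spatial.transform import Rotation as R
import sys
def rel(T,yaw=-10.5):
    s=get_state();M=R.from_quat(s['eef_rot']).as_matrix()
    y=np.radians(yaw);c=np.array([[np.cos(y),-np.sin(y),0],[np.sin(y),np.cos(y),0],[0,0,1]])
    G=np.column_stack([-c[:,1]*-1 if 0 else c[:,1],c[:,0],[0,0,-1]])
    rv=R.from_matrix(M.T@G).as_rotvec()
    print('t',s['clock'],'tool',s['tool_pos'].round(4),'d tool',(M.T@(np.array(T)-s['tool_pos'])).round(4),'rv',rv.round(3),'F',s['contact_force'].round(1),'g',s['finger_force'],s['opening'])
E
python3 -c "
from go import *
rel([.508,-.075,.096])"
```

```text
clock: 1.77
tool_pos: [0.5169, -0.0768, 0.2262]
eef_rot: [0.763, 0.646, -0.003, 0.001]
contact_force: [-0.3, -0.4, 0.8]
opening: 0.652
finger_force: 0.0
t 1.7667 tool [ 0.5169 -0.0768  0.2262] d tool [ 0.001  -0.0089  0.1302] rv [-0.002  0.006  0.018] F [-0.3 -0.4  0.8] g 0.0 0.6523074451993734
```

```bash
python3 -m inch '.3 0 -.003 .01 0 0 .009;.3 0 -.003 .02 0 0 .009;.3 0 -.003 .01 0 0 0;.3 0 0 0 0 0 0'
python3 - <<'E'
from go import *
m=camera_model('wrist');p,d=snapshot('wrist');W=world(d,m);np.savez('w1.npz',p=p,d=d)
rel([.508,-.075,.096])
ok=(d>0)&(abs(W[...,0]-.508)<.06)&(abs(W[...,1]+.075)<.07)&(W[...,2]>.088)&(W[...,2]<.115)
P=W[ok];print(len(P),P.min(0),P.max(0))
t=P[P[:,2]>.1];print('bar',len(t),t.mean(0).round(4))
if len(t)>10: print(cv2.minAreaRect((t[:,:2]*1000).astype(np.float32)))
o=p[:,:,::-1].copy()
for X in([.508,-.075,.104],[.477,-.193,.09]):
    u=proj(X,m)[0];print(u);cv2.circle(o,tuple(int(x) for x in u),3,(0,0,255),1)
cv2.imwrite('pics/w1.png',o)
E
```

```text
clock: 2.1
tool_pos: [0.5085, -0.0658, 0.1843]
eef_rot: [0.764, 0.645, -0.002, -0.002]
contact_force: [-0.2, -0.3, 0.9]
opening: 0.649
finger_force: 0.0
t 2.15 tool [ 0.5097 -0.066   0.1854] d tool [-0.0091  0.0001  0.0894] rv [-0.003 -0.     0.015] F [-0.2 -0.8  0.1] g 0.0 0.651883580063341
1109 [ 0.49572484 -0.11409144  0.08802676] [ 0.53823026 -0.03843791  0.11039209]
bar 857 [ 0.5081 -0.072   0.1071]
((510.4568176269531, -74.862548828125), (72.56498718261719, 18.232643127441406), 79.5012435913086)
[256.17121666 205.25113193]
[246.60726095 297.98953832]
```

View pics/w1.png

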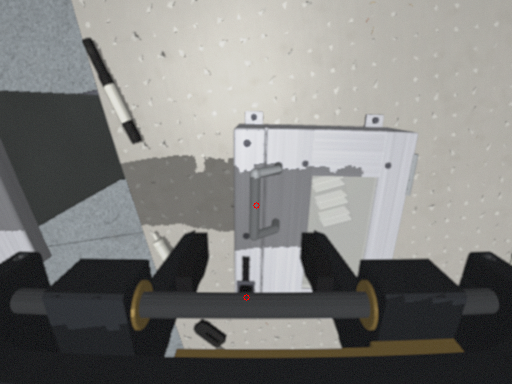

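The wrist view shows the bar at about (257,203), on the predicted point (256,205), with the fingers straddling it in image x. The block is just under the gripper at (246,290). I'll descend and pinch.

```bash
python3 -m inch '.3 -.003 0 .01 0 0 .008;.3 -.003 0 .02 0 0 .007;.3 -.002 0 .02 0 0 0;.3 0 0 .02 0 0 0;.3 0 0 .012 0 0 0;.3 0 0 .006 0 0 0;.3 0 0 0 0 0 0;.3 0 0 0 0 0 0' 35; python3 -c "
from go import *
rel([.508,-.073,.096])"
```

```text
clock: 2.82
tool_pos: [0.5101, -0.0745, 0.0989]
eef_rot: [0.769, 0.639, 0.0, 0.0]
contact_force: [0.2, 0.3, -0.4]
opening: 0.649
finger_force: 0.0
t 2.8167 tool [ 0.5101 -0.0745  0.0989] d tool [ 0.0011 -0.0023  0.0029] rv [ 0.001 -0.    -0.   ] F [ 0.2  0.3 -0.4] g 0.0 0.6494120791570812
```

```bash
python3 -m inch '.3 0 -.002 .003 0 0 0;-1 0 0 0 0 0 0;-1 0 0 0 0 0 0;-1 0 0 0 0 0 0;-1 0 0 0 0 0 0;-1 0 0 0 0 0 0;-1 0 0 0 0 0 0;-1 0 0 0 0 0 0;-1 0 0 0 0 0 0' 35; python3 -c "
from go import *
rel([.508,-.073,.096])"
```

```text
clock: 3.57
tool_pos: [0.5069, -0.0742, 0.0952]
eef_rot: [0.769, 0.639, -0.0, -0.0]
contact_force: [-3.6, 0.3, 2.8]
opening: 0.071
finger_force: 4.5
t 3.5667 tool [ 0.5069 -0.0742  0.0952] d tool [ 0.0013  0.0009 -0.0008] rv [-0.001 -0.    -0.001] F [-3.6  0.3  2.8] g 4.527745731174946 0.07106068040239273
```

```bash
python3 -m inch '-1 0 0 0 0 0 0;-1 0 0 0 0 0 0;-1 0 0 0 0 0 0'; python3 -m inch '-1 0 0 -.001 0 0 0;-1 0 0 -.001 0 0 0;-1 0 0 -.001 0 0 0;-1 0 0 -.001 0 0 0;-1 0 0 0 0 0 0'
```

```text
clock: 3.82
tool_pos: [0.507, -0.0742, 0.0966]
eef_rot: [0.769, 0.639, 0.0, -0.0]
contact_force: [-2.6, 0.9, 14.4]
opening: 0.006
finger_force: 7.7
clock: 4.23
tool_pos: [0.5075, -0.0743, 0.0993]
eef_rot: [0.769, 0.639, 0.0, 0.0]
contact_force: [-0.7, -0.6, 0.1]
opening: 0.004
finger_force: 0.0
```

Run:
```python
from go import *
rel([.508,-.073,.096])
p,d=snapshot('wrist');q,e=snapshot('scene');np.savez('s2.npz',p=q,d=e)
a=cv2.resize(q[150:290,190:340],(640,597),interpolation=2)
cv2.imwrite('pics/s2.png',a[:,:,::-1])
m=camera_model('side');s,f=snapshot('side');b=cv2.resize(s[120:230,200:340],(700,550),interpolation=2);cv2.imwrite('pics/sd2.png',b[:,:,::-1])
```

```text
t 4.2333 tool [ 0.5075 -0.0743  0.0993] d tool [0.0013 0.0003 0.0033] rv [ 0.    -0.    -0.001] F [-0.7 -0.6  0.1] g 0.0 0.004202097088012521
```

View pics/s2.png

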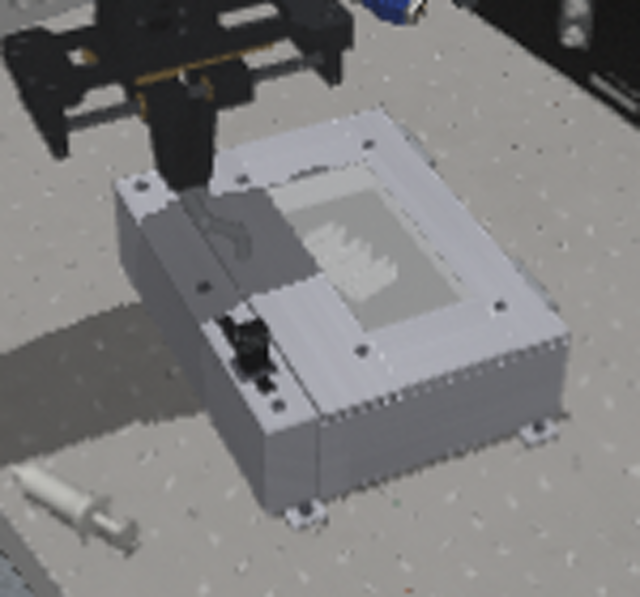

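The closed fingertips sit at about (190,190), above the bar, which shows from (195,200) to (245,240). The pads slipped off its top, so I'm checking the tip height and nose length.

Run:
```python
from go import *
print(r.nose_length,[a for a in dir(r) if a[0]!='_'])
m=camera_model('scene');z=np.load('s2.npz');W=world(z['d'],m)
for T in ([.5075,-.0743,.088],[.508,-.073,.104],[.508-.32*.182/ .32*.03,-.073-.03,.104]): print(proj(T,m)[0].round(1))
y0,x0=194,236
for v in range(180,206,2):print(v,[tuple((W[v,u]*1000).round(0).astype(int)) for u in (232,235,238,241)])
```

```text
0.011 ['Unreachable', 'finish_job', 'nose_length']
[233.7 199.4]
[233.3 194.2]
[238.  201.1]
180 [(np.int64(501), np.int64(-82), np.int64(157)), (np.int64(508), np.int64(-84), np.int64(155)), (np.int64(517), np.int64(-83), np.int64(151)), (np.int64(631), np.int64(83), np.int64(2))]
182 [(np.int64(502), np.int64(-80), np.int64(149)), (np.int64(510), np.int64(-82), np.int64(147)), (np.int64(516), np.int64(-85), np.int64(146)), (np.int64(628), np.int64(79), np.int64(-2))]
184 [(np.int64(501), np.int64(-80), np.int64(144)), (np.int64(509), np.int64(-82), np.int64(142)), (np.int64(515), np.int64(-86), np.int64(141)), (np.int64(97), np.int64(-767), np.int64(743))]
186 [(np.int64(501), np.int64(-81), np.int64(138)), (np.int64(508), np.int64(-83), np.int64(136)), (np.int64(515), np.int64(-85), np.int64(134)), (np.int64(567), np.int64(-17), np.int64(69))]
188 [(np.int64(500), np.int64(-82), np.int64(133)), (np.int64(507), np.int64(-84), np.int64(131)), (np.int64(516), np.int64(-84), np.int64(127)), (np.int64(562), np.int64(-24), np.int64(69))]
190 [(np.int64(500), np.int64(-81), np.int64(126)
[... 780 characters left out ...]
), np.int64(-93), np.int64(109)), (np.int64(531), np.int64(-57), np.int64(70)), (np.int64(537), np.int64(-63), np.int64(71))]
200 [(np.int64(514), np.int64(-55), np.int64(70)), (np.int64(498), np.int64(-97), np.int64(106)), (np.int64(501), np.int64(-106), np.int64(110)), (np.int64(534), np.int64(-67), np.int64(68))]
202 [(np.int64(509), np.int64(-63), np.int64(71)), (np.int64(516), np.int64(-66), np.int64(70)), (np.int64(499), np.int64(-108), np.int64(106)), (np.int64(509), np.int64(-108), np.int64(101))]
204 [(np.int64(504), np.int64(-71), np.int64(72)), (np.int64(511), np.int64(-74), np.int64(70)), (np.int64(519), np.int64(-76), np.int64(68)), (np.int64(508), np.int64(-109), np.int64(96))]
```

Depth puts the real tips at about z 0.108 with the TCP at 0.099, higher than the nominal offset suggests. I'll raise, open and go lower, watching force and tip height.

```bash
python3 -m inch '-1 0 0 -.015 0 0 0;.3 0 0 -.01 0 0 0;.3 0 0 0 0 0 0;.3 0 0 0 0 0 0;.3 0 0 0 0 0 0;.3 0 0 0 0 0 0;.3 0 0 0 0 0 0;.3 0 0 .01 0 0 0;.3 0 0 .01 0 0 0;.3 0 0 .01 0 0 0;.3 0 0 .007 0 0 0;.3 0 0 0 0 0 0' 40;  python3 - <<'E'
from go import *
rel([.507,-.073,.085])
for n in('scene','side'):
    m=camera_model(n);p,d=snapshot(n);W=world(d,m);hsv=p.max(2)
    ok=(d>0)&(hsv<60)&(abs(W[...,0]-.507)<.05)&(abs(W[...,1]+.074)<.03)&(W[...,2]>.074)
    P=W[ok];print(n,len(P),np.sort(P[:,2])[:30:3].round(3))
    if n=='scene':cv2.imwrite('pics/s3.png',cv2.resize(p[150:250,200:300],(600,600),interpolation=2)[:,:,::-1])
E
```

```text
clock: 5.38
tool_pos: [0.5061, -0.0741, 0.0852]
eef_rot: [0.769, 0.639, -0.001, -0.001]
contact_force: [-0.9, -0.0, 0.1]
opening: 0.65
finger_force: 0.0
t 5.3833 tool [ 0.5061 -0.0741  0.0852] d tool [0.0012 0.0007 0.0002] rv [-0.004  0.    -0.001] F [-0.9 -0.   0.1] g 0.0 0.6499961005441458
scene 2357 [0.098 0.1   0.101 0.102 0.103 0.105 0.105 0.105 0.106 0.107]
side 490 [0.099 0.106 0.108 0.11  0.111 0.114 0.115 0.117 0.118 0.121]
```

View pics/s3.png

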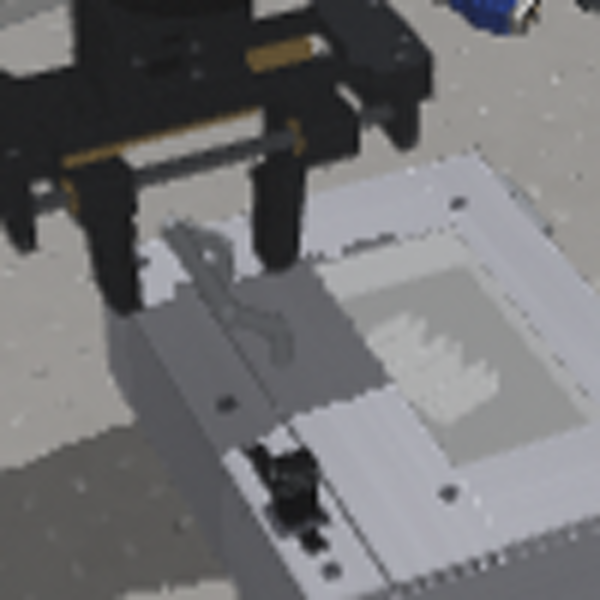

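The open tips, at (125,305) and (275,262), straddle the bar but reach only to about z 0.098. I need another 14 mm down.

```bash
python3 -m inch '.3 0 0 .004 0 0 0;.3 0 0 .004 0 0 0;.3 0 0 .004 0 0 0;.3 0 0 .002 0 0 0;.3 0 0 0 0 0 0';  python3 - <<'E'
from go import *
rel([.507,-.073,.071])
for n in('scene','side'):
    m=camera_model(n);p,d=snapshot(n);W=world(d,m);hsv=p.max(2)
    ok=(d>0)&(hsv<60)&(abs(W[...,0]-.507)<.05)&(abs(W[...,1]+.074)<.03)&(W[...,2]>.074)
    P=W[ok];print(n,len(P),np.sort(P[:,2])[:30:3].round(3))
E
```

```text
clock: 5.9
tool_pos: [0.5071, -0.0741, 0.0729]
eef_rot: [0.769, 0.639, -0.0, -0.0]
contact_force: [-0.4, -0.4, -0.0]
opening: 0.649
finger_force: 0.0
t 5.9 tool [ 0.5071 -0.0741  0.0729] d tool [ 0.0011 -0.0003  0.0019] rv [-0.001 -0.    -0.001] F [-0.4 -0.4 -0. ] g 0.0 0.6494636145725363
scene 2337 [0.087 0.088 0.09  0.091 0.091 0.093 0.094 0.094 0.095 0.095]
side 487 [0.09  0.094 0.094 0.096 0.098 0.1   0.103 0.105 0.106 0.109]
```

Confirmed: the tips are now around z 0.086, below the bar. Closing.

```bash
python3 -m inch '-1 0 0 .002 0 0 0;-1 0 0 0 0 0 0;-1 0 0 0 0 0 0;-1 0 0 0 0 0 0;-1 0 0 0 0 0 0;-1 0 0 0 0 0 0;-1 0 0 0 0 0 0;-1 0 0 0 0 0 0;-1 0 0 0 0 0 0;-1 0 0 0 0 0 0;-1 0 0 0 0 0 0;-1 0 0 0 0 0 0' 40; python3 -m inch '-1 0 0 -.001 0 0 0;-1 0 0 -.001 0 0 0;-1 0 0 0 0 0 0'
```

```text
clock: 7.0
tool_pos: [0.5067, -0.0741, 0.0713]
eef_rot: [0.769, 0.639, -0.0, -0.001]
contact_force: [-2.2, 1.0, 2.9]
opening: 0.093
finger_force: 39.2
clock: 7.25
tool_pos: [0.5072, -0.0742, 0.0731]
eef_rot: [0.769, 0.639, -0.0, -0.0]
contact_force: [-1.8, -0.3, -2.4]
opening: 0.089
finger_force: 39.7
```

```bash
python3 -m inch '-1 0 0 -.001 0 0 0;-1 0 0 -.001 0 0 0;-1 0 0 -.001 0 0 0;-1 0 0 0 0 0 0';python3 -m inch '-1 0 0 -.001 0 0 0;-1 0 0 -.001 0 0 0;-1 0 0 0 0 0 0'
```

```text
clock: 7.58
tool_pos: [0.5078, -0.0743, 0.076]
eef_rot: [0.769, 0.639, 0.0, 0.0]
contact_force: [0.9, 0.4, -8.4]
opening: 0.088
finger_force: 40.2
clock: 7.83
tool_pos: [0.508, -0.0744, 0.0767]
eef_rot: [0.769, 0.639, 0.0, 0.0]
contact_force: [5.4, -1.4, -27.5]
opening: 0.09
finger_force: 41.7
```

The lid stops hard about 5 mm up at 27 N, so it is caught. Next I'll lower it, let go, and move to the thumb block.

```bash
python3 -m inch '-1 0 0 .003 0 0 0;-1 0 0 .003 0 0 0;-1 0 0 .001 0 0 0;-1 0 0 0 0 0 0;.3 0 0 0 0 0 0;.3 0 0 0 0 0 0;.3 0 0 0 0 0 0;.3 0 0 0 0 0 0;.3 0 0 0 0 0 0;.3 0 0 -.01 0 0 0;.3 0 0 -.02 0 0 0;.3 0 0 -.02 0 0 0;.3 0 0 -.01 0 0 0;.3 -.02 -.003 0 0 0 0;.3 -.03 -.003 0 0 0 0;.3 -.03 -.003 0 0 0 0;.3 -.03 0 0 0 0 0;.3 -.01 0 0 0 0 0;.3 0 0 0 0 0 0' 25
python3 - <<'E'
from go import *
rel([.4774,-.1915,.067])
for n in('side','scene'):
    m=camera_model(n);p,d=snapshot(n);W=world(d,m)
    ok=(d>0)&(p.max(2)<70)&(abs(W[...,0]-.477)<.02)&(abs(W[...,1]+.19)<.03)&(W[...,2]>.085)&(W[...,2]<.104)
    P=W[ok];print(n,len(P),P.mean(0).round(4) if len(P) else '')
cv2.imwrite('pics/s4.png',cv2.resize(p[150:270,200:320],(600,600),interpolation=2)[:,:,::-1])
E
```

```text
clock: 9.42
tool_pos: [0.4758, -0.194, 0.1317]
eef_rot: [0.771, 0.637, -0.001, 0.001]
contact_force: [0.8, -0.0, -0.3]
opening: 0.652
finger_force: 0.0
t 9.4167 tool [ 0.4758 -0.194   0.1317] d tool [0.0029 0.0011 0.0647] rv [ 0.001  0.002 -0.007] F [ 0.8 -0.  -0.3] g 0.0 0.651796139414026
side 15 [ 0.4734 -0.1858  0.0933]
scene 59 [ 0.4723 -0.1938  0.0958]
```

View pics/s4.png

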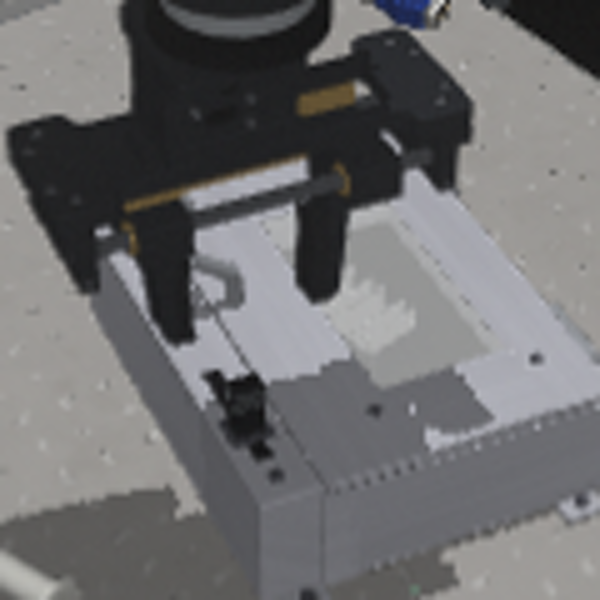

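The block is at (245,405), with the fingers above and on either side at (175,335) and (320,295). I'll descend 64 mm and pinch it.

```bash
python3 -m inch '.3 0 0 .015 0 0 0;.3 0 0 .02 0 0 0;.3 0 0 .015 0 0 0;.3 0 0 .008 0 0 0;.3 0 0 .004 0 0 0;.3 0 0 0 0 0 0'; python3 -c "
from go import *
rel([.4774,-.1915,.067])"
```

```text
clock: 10.02
tool_pos: [0.4767, -0.189, 0.0687]
eef_rot: [0.768, 0.64, 0.0, -0.001]
contact_force: [0.2, 0.4, 0.5]
opening: 0.653
finger_force: 0.0
t 10.0167 tool [ 0.4767 -0.189   0.0687] d tool [-0.0023  0.0011  0.0017] rv [-0.001 -0.001  0.001] F [0.2 0.4 0.5] g 0.0 0.6527226230492733
```

```bash
python3 -m inch '-1 0 0 0 0 0 0;-1 0 0 0 0 0 0;-1 0 0 0 0 0 0;-1 0 0 0 0 0 0;-1 0 0 0 0 0 0;-1 0 0 0 0 0 0;-1 0 0 0 0 0 0;-1 0 0 0 0 0 0;-1 0 0 0 0 0 0;-1 0 0 0 0 0 0' 25; python3 -c "
from go import *
rel([.4774,-.1915,.067])"
```

```text
clock: 10.85
tool_pos: [0.4757, -0.1905, 0.0694]
eef_rot: [0.769, 0.639, -0.0, -0.001]
contact_force: [-2.7, 0.6, 5.9]
opening: 0.176
finger_force: 25.0
t 10.85 tool [ 0.4757 -0.1905  0.0694] d tool [-0.0007  0.0019  0.0024] rv [-0.002 -0.    -0.001] F [-2.7  0.6  5.9] g 25.000718431547284 0.1763719279687722
```

Gripped: 0.176 × 88 is about 15.5 mm, the block's width. Sliding it toward +y.

```bash
python3 -m inch '-1 .002 0 0 0 0 0;-1 .003 0 0 0 0 0;-1 .003 0 0 0 0 0;-1 .003 0 0 0 0 0;-1 .003 0 0 0 0 0;-1 .003 0 0 0 0 0;-1 .003 0 0 0 0 0;-1 .002 0 0 0 0 0;-1 0 0 0 0 0 0'; python3 -m inch '-1 .001 0 0 0 0 0;-1 .001 0 0 0 0 0;-1 .001 0 0 0 0 0;-1 0 0 0 0 0 0'
```

```text
clock: 11.6
tool_pos: [0.4797, -0.1688, 0.0694]
eef_rot: [0.769, 0.639, -0.001, -0.0]
contact_force: [-3.1, 0.5, 5.8]
opening: 0.182
finger_force: 25.0
clock: 11.93
tool_pos: [0.4802, -0.1663, 0.0694]
eef_rot: [0.769, 0.639, -0.001, -0.0]
contact_force: [-4.4, -0.9, 5.3]
opening: 0.178
finger_force: 25.0
```

```bash
python3 -m inch '-1 .001 0 0 0 0 0;-1 .001 0 0 0 0 0;-1 0 0 0 0 0 0'; python3 -m inch '-1 .001 0 0 0 0 0;-1 .001 0 0 0 0 0;-1 0 0 0 0 0 0'
```

```text
clock: 12.18
tool_pos: [0.4802, -0.1662, 0.0694]
eef_rot: [0.77, 0.638, -0.001, 0.0]
contact_force: [-5.1, -4.3, 4.2]
opening: 0.182
finger_force: 25.0
clock: 12.43
tool_pos: [0.4803, -0.1662, 0.0694]
eef_rot: [0.77, 0.638, -0.002, 0.001]
contact_force: [-5.2, -8.4, 3.1]
opening: 0.179
finger_force: 25.0
```

The block is at its left stop: travel has stopped while the force climbs to 8 N. Releasing and going back to the bar.

```bash
python3 -m inch '-1 -.003 0 0 0 0 0;-1 0 0 0 0 0 0;.3 0 0 0 0 0 0;.3 0 0 0 0 0 0;.3 0 0 0 0 0 0;.3 0 0 0 0 0 0;.3 0 0 -.01 0 0 0;.3 0 0 -.02 0 0 0;.3 0 0 -.02 0 0 0;.3 0 0 -.012 0 0 0;.3 .02 .003 0 0 0 0;.3 .03 .003 0 0 0 0;.3 .03 .003 0 0 0 0;.3 .013 .001 0 0 0 0;.3 0 0 0 0 0 0;.3 0 0 0 0 0 0' 40
python3 - <<'E'
from go import *
rel([.5068,-.0742,.071])
m=camera_model('scene');p,d=snapshot('scene');W=world(d,m)
ok=(d>0)&(p.max(2)<70)&(abs(W[...,0]-.478)<.02)&(abs(W[...,1]+.18)<.04)&(W[...,2]>.085)&(W[...,2]<.104)
P=W[ok];print(len(P),P.mean(0).round(4))
E
```

```text
clock: 13.77
tool_pos: [0.5084, -0.075, 0.1318]
eef_rot: [0.768, 0.64, 0.0, 0.0]
contact_force: [-0.2, -0.1, 0.4]
opening: 0.65
finger_force: 0.0
t 13.7667 tool [ 0.5084 -0.075   0.1318] d tool [ 0.0005 -0.0018  0.0608] rv [ 0.001 -0.     0.001] F [-0.2 -0.1  0.4] g 0.0 0.6504118428113725
58 [ 0.4775 -0.1695  0.096 ]
```

The camera also shows the block moved about 25 mm. Re-gripping the bar.

```bash
python3 -m inch '.3 0 -.002 .01 0 0 0;.3 0 0 .02 0 0 0;.3 0 0 .02 0 0 0;.3 0 0 .008 0 0 0;.3 0 0 .003 0 0 0;.3 0 0 0 0 0 0;-1 0 0 0 0 0 0;-1 0 0 0 0 0 0;-1 0 0 0 0 0 0;-1 0 0 0 0 0 0;-1 0 0 0 0 0 0;-1 0 0 0 0 0 0;-1 0 0 0 0 0 0;-1 0 0 0 0 0 0;-1 0 0 0 0 0 0;-1 0 0 0 0 0 0;-1 0 0 0 0 0 0' 40; python3 -m inch '-1 0 0 -.002 0 0 0;-1 0 .001 -.003 0 0 0;-1 0 0 -.003 0 0 0;-1 0 .001 -.003 0 0 0;-1 0 0 0 0 0 0'
```

```text
clock: 15.23
tool_pos: [0.5066, -0.075, 0.0704]
eef_rot: [0.769, 0.639, 0.0, 0.0]
contact_force: [0.4, -0.2, 1.1]
opening: 0.086
finger_force: 39.4
clock: 15.65
tool_pos: [0.5095, -0.0756, 0.0819]
eef_rot: [0.769, 0.639, 0.001, 0.001]
contact_force: [5.4, -0.7, -5.0]
opening: 0.088
finger_force: 39.9
```

The lid is free: 11 mm up at only 5 N. Following the arc.

```bash
python3 -m inch '-1 0 .002 -.0056 0 0 0;-1 0 .002 -.0056 0 0 0;-1 0 .002 -.0056 0 0 0;-1 0 .0032 -.0068 0 0 0;-1 0 .0032 -.0068 0 0 0;-1 0 .0038 -.0064 0 0 0;-1 0 .0038 -.0064 0 0 0;-1 0 .0043 -.0061 0 0 0;-1 0 .0043 -.0061 0 0 0;-1 0 0 0 0 0 0'; python3 -c "
from go import *
rel([.5066+.0317*.983,-.0745-.0317*.182,.0704+.067])"
```

```text
clock: 16.48
tool_pos: [0.539, -0.0812, 0.1374]
eef_rot: [0.769, 0.639, 0.002, 0.002]
contact_force: [7.7, -1.5, -10.3]
opening: 0.081
finger_force: 40.4
t 16.4833 tool [ 0.539  -0.0812  0.1374] d tool [ 0.0007 -0.0014 -0.    ] rv [ 0.005 -0.    -0.001] F [  7.7  -1.5 -10.3] g 40.36796987056732 0.08144876774743459
```

```bash
python3 -m inch '-1 0 .0055 -.005 0 0 0;-1 0 .0055 -.005 0 0 0;-1 0 .0055 -.005 0 0 0;-1 0 .0055 -.005 0 0 0;-1 0 .0058 -.0047 0 0 0;-1 0 .0058 -.0047 0 0 0;-1 0 0 0 0 0 0'; python3 -c "
from go import *
rel([.5066+.0635*.983,-.0745-.0635*.182,.0704+.0984])"
```

```text
clock: 17.07
tool_pos: [0.5702, -0.087, 0.167]
eef_rot: [0.769, 0.639, 0.0, 0.0]
contact_force: [0.8, -0.3, -5.9]
opening: 0.074
finger_force: 40.0
t 17.0667 tool [ 0.5702 -0.087   0.167 ] d tool [ 0.0008 -0.0013 -0.0018] rv [ 0.001 -0.    -0.001] F [ 0.8 -0.3 -5.9] g 39.956143498420715 0.07403122297583323
```

Run:
```python
from go import *
p,d=snapshot('scene');cv2.imwrite('pics/s5.png',cv2.resize(p[120:260,190:340],(640,597),interpolation=2)[:,:,::-1])
m=camera_model('scene');W=world(d,m)
# tip z and bar ends
T=get_state()['tool_pos'];c=np.array([.983,-.182]);e=np.array([.182,.983])
L=W[...,:2]-T[:2];a=L@c;b=L@e
f=(d>0)&(p.max(2)<60)&(abs(b)<.02)&(abs(a)<.03);print('tip-tcp',np.sort(W[f][:,2])[:20:4]-T[2])
g=(d>0)&(p.max(2)>75)&(abs(b)<.036)&(abs(b)>.014)&(abs(a)<.02)&(abs(W[...,2]-T[2]-.03)<.03)
for lo,hi in((-.036,-.014),(.014,.036)):
    k=g&(b>lo)&(b<hi);print(k.sum(),'z-tcp',np.percentile(W[k][:,2]-T[2],[5,50,95]).round(4),'a',np.percentile(a[k],[5,50,95]).round(4)) if k.sum() else 0
```

```text
tip-tcp [-0.16130463 -0.1595751  -0.15937673 -0.15909157 -0.15890672]
89 z-tcp [0.0017 0.0217 0.0426] a [-0.016  -0.0009  0.0054]
15 z-tcp [0.0006 0.002  0.0041] a [-0.0174 -0.0147 -0.01  ]
```

View pics/s5.png

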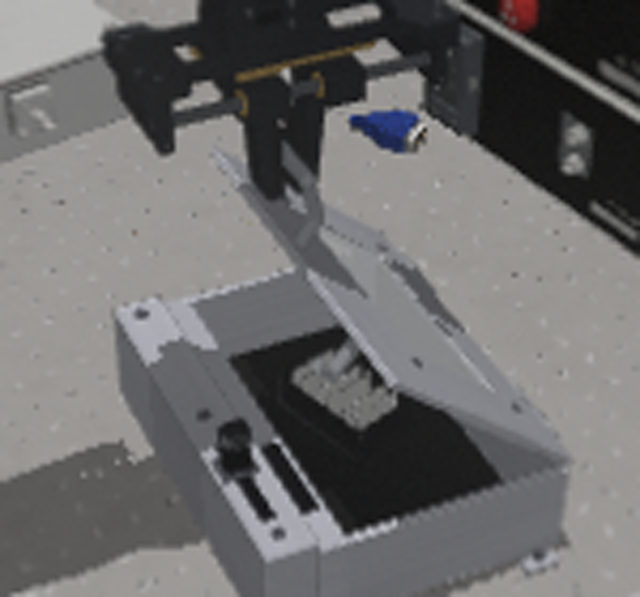

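The lid stands about 40° open, with the bar near (300,175) well inside the pads, whose tips are near (270,195). The block is at its far end, (235,440). Only the last few degrees remain.

```bash
python3 -m inch '-1 0 .004 -.0035 0 0 0;-1 0 .004 -.0033 0 0 0;-1 0 .0035 -.003 0 0 0;-1 0 0 0 0 0 0;-1 0 0 0 0 0 0;-1 0 0 0 0 0 0;-1 0 0 0 0 0 0' 50
python3 - <<'E'
from go import *
rel([.5066+.0758*.983,-.0745-.0758*.182,.0704+.107])
m=camera_model('side');p,d=snapshot('side')
m=camera_model('scene');p,d=snapshot('scene');W=world(d,m)
c=np.array([.983,-.182]);e=np.array([.182,.983]);L=W[...,:2]-[.570,-.137];a=L@c;b=L@e
k=(d>0)&(a>-.03)&(a<.09)&(b>-.11)&(b<-.07)&(W[...,2]>.075)&(p.min(2)>80)
print(k.sum(),'lid angle',np.degrees(np.arctan(np.polyfit(a[k],W[...,2][k],1)[0])))
E
```

```text
clock: 17.7
tool_pos: [0.5818, -0.0893, 0.1749]
eef_rot: [0.769, 0.639, 0.0, 0.001]
contact_force: [6.5, -1.7, -18.7]
opening: 0.073
finger_force: 50.9
t 17.7 tool [ 0.5818 -0.0893  0.1749] d tool [ 0.0008 -0.0008 -0.0025] rv [ 0.001  0.    -0.001] F [  6.5  -1.7 -18.7] g 50.867491057142615 0.07303994113644603
225 lid angle -42.34228096140995
```

```bash
python3 -m inch '-1 0 .002 .001 0 0 0;-1 0 .001 0 0 0 0;-1 0 0 0 0 0 0;-1 0 0 0 0 0 0;-1 0 0 0 0 0 0;-1 0 0 0 0 0 0;-1 0 0 0 0 0 0;-1 0 0 0 0 0 0'; python3 -c "
from go import *
rel([.5066+.0758*.983,-.0745-.0758*.182,.0704+.107])"
```

```text
clock: 18.47
tool_pos: [0.5826, -0.0894, 0.1753]
eef_rot: [0.769, 0.639, -0.001, -0.001]
contact_force: [-5.8, -0.1, 1.9]
opening: 0.071
finger_force: 49.2
t 18.4667 tool [ 0.5826 -0.0894  0.1753] d tool [ 0.0008 -0.0016 -0.0021] rv [-0.002  0.    -0.001] F [-5.8 -0.1  1.9] g 49.23662865940969 0.07061098592297398
```

```bash
python3 -m inch '-1 0 0 0 0 0 0;-1 0 0 0 0 0 0;-1 0 0 0 0 0 0;-1 0 0 0 0 0 0;-1 0 0 0 0 0 0;-1 0 0 0 0 0 0;-1 0 0 0 0 0 0;-1 0 0 0 0 0 0;-1 0 0 0 0 0 0;-1 0 0 0 0 0 0'; python3 -c "
from go import *
p,d=snapshot('scene');W=world(d,camera_model('scene'))
c=np.array([.983,-.182]);e=np.array([.182,.983]);L=W[...,:2]-[.570,-.137];a=L@c;b=L@e
k=(d>0)&(a>-.03)&(a<.09)&(b>-.11)&(b<-.07)&(W[...,2]>.075)&(p.min(2)>80)
print(np.degrees(np.arctan(np.polyfit(a[k],W[...,2][k],1)[0])))
cv2.imwrite('pics/s6.png',p[:,:,::-1])"
```

```text
clock: 19.3
tool_pos: [0.5826, -0.0893, 0.1753]
eef_rot: [0.769, 0.639, -0.001, -0.001]
contact_force: [-5.6, 0.8, 1.4]
opening: 0.073
finger_force: 49.2
-42.45514449251187
```

View pics/s6.png

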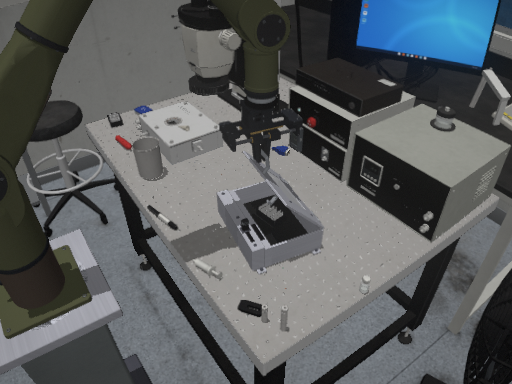

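The lid is held steadily at about 43–45°. Beaker (148,158), syringe (207,268) and vial (365,285) are all where they started. Handing in.

```bash
python3 -c "
from plant import r
print(r.finish_job())"
```

```text
the job is handed in; nothing more can be done
None
```

The tug showed the lid was caught (it stopped hard about 5 mm up, at roughly 27 N), so I slid the thumb block to its left stop, raised the lid to about 43–45° and handed in at about 19 s still gripping it, with the beaker, vial and syringe undisturbed; my first pinch closed too high and slipped off the bar, but the second held.

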